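# Index the paint-tin turntable

### The job

Bring the orange-lidded tin round to the yellow pointer of the paint turntable: pull the red plunger handle up and twist it so that it stays out, turn the table by its black post, then twist the plunger back so that it drops fully home and locks the table. Keep all three tins standing in their nests the whole time, and do not disturb the solvent bottle, the cup or the can beside it. Finish with nothing held.

Things in the scene. Friction and masses are not known exactly. Their poses are not given: they have to be found in the camera images.
- base: Fixed grey base plate, 335 x 270 x 12 mm, bolted down; place and yaw vary. Origin on the bench (z 0) on the vertical axis about which the round table turns. Its +x points to the plunger (red handle, blue bracket, on the side away from the robot), its -x to the yellow pointer block, 140 to 165 mm from the axis, 36 mm high.
- mark (a point): Where the centre of the underside of the tin at the pointer must stand: 55 mm from the turning axis on the line to the yellow pointer, z = 42 mm. Fixed to the base, axes as the base's.
- post (a point): Top centre of the black post on the round table, an upright 16 mm rod, 70 mm high, 82 mm from the axis, top at z = 112 mm. It turns with the table; at the start it is in line with the pointer, with nests a quarter turn to either side of it and one across from it. Grip it from above or push it sideways (1 to 2 N). A 26 mm collar surrounds its lowest 6 mm.
- handle (a point): Top centre of the plunger's red grip bar: 50 mm long along its own x, 14 mm wide along y, 26 mm high; top at z = 122 mm when home. Its vertical axis is 118 mm from the table's axis, on the base's +x. Home, the bar lies along the base's x (radially). Under it is 12 mm of stem, then two steel prongs (tops at z = 84 mm). It moves with lift and twist.
- lift (a joint): Plunger height: 0 fully home, its 12 mm round-nosed pin 12 mm deep in a rim notch; 0.024 highest. A spring and weight push it down, 7 N home, 10 N raised. A cross pin lies between the prongs and keeps it from twisting until lift exceeds 0.018. Twisted and let go it rests on the prongs at 0.017. Beside a notch the pin rests on the rim at 0.012; its nose finds a notch up to 4 mm off.
- twist (a joint): Twist of the plunger handle: 0 home, growing clockwise seen from above, to a stop at 1.6 (the other way, -0.1). Raised to 0.019 or more, turn it by 1.1 to 1.5 and lower it: it stays out. To relock, turn it back to about 0 and it falls into the slot under its spring; nothing needs to be pushed hard.
- turn (a joint): Angle of the round table: 0 at the start, growing anticlockwise seen from above, turns from -2.6 to 2.6 when the plunger is out; slight friction (0.08 N m), stays where left. Its aluminium rim, radius 128 mm, z 20 to 34 mm, has a 15 mm wide notch every quarter turn, so one faces the plunger at 0 and at +-1.571. Its grey plate, radius 97 mm, top at z = 42 mm, bears three black nests and the post.
- tin_orange: Loose metal tin with orange lid and band, 56 mm diameter, 50 mm high, about 0.22 kg, in a nest (rim 8 mm high, 1.7 mm play, centre 55 mm from the table's axis). It starts a quarter turn to one side of the post or the other. Origin at the centre of its underside, z up.
- tin_blue: The same tin with blue lid and band, in the nest across from the orange one. Origin at the centre of its underside.
- tin_white: The same tin with white lid and band, in the nest that starts next to the plunger. Origin at the centre of its underside.
- solvent: Bystander: white solvent bottle with red cap, 64 mm diameter, 170 mm high, standing on the bench beside the turntable. Origin at the centre of its underside.
- cup: Bystander: grey mixing cup, 80 mm across the rim, 85 mm high, standing on the bench beside the turntable. Origin at the centre of its underside.
- can: Bystander: paint can with blue band, 86 mm diameter, 100 mm high, standing on the bench beside the turntable. Origin at the centre of its underside.
There are look-alikes about, which are no part of the job. What is shaped like the tin_orange but pink or turquoise is not meant.

How it is judged:
On the way, in this order (a step that is already met when the one before it is completed fails the run):
1. the plunger is pulled up and twisted so that it stays out (lift above 14 mm, twist above 0.8 rad) (value of joint lift above 0.014 m and value of joint twist above 0.8 rad), for 0.2 s.
2. with the plunger still out, the table is turned until the orange tin is within 10 mm of its place at the pointer (all of step 1 and horizontal distance between tin_orange and mark below 0.01 m), for 0.2 s.
At the end, for the whole second after the job is handed in: The orange tin stands within 8 mm of its place at the yellow pointer, the plunger is twisted back (under 0.25 rad) and fully home (lift under 3 mm), the table is at rest, and all three tins stand upright on the table's plate in their nests (underside at z 38 to 46 mm, tilt under 0.1 rad) (horizontal distance between tin_orange and mark below 0.008 m and value of joint lift below 0.003 m and value of joint twist below 0.25 rad and angle between each of tin_orange, tin_blue, tin_white's own z axis and vertical below 0.1 rad and height (world z) of tin_orange between 0.038 and 0.046 m and height (world z) of tin_blue between 0.038 and 0.046 m and height (world z) of tin_white between 0.038 and 0.046 m and linear speed of each of tin_orange, tin_blue, tin_white below 0.02 m/s and velocity of joint turn between -0.05 and 0.05 rad/s); the robot touches nothing.
It fails at once if a tin is lifted out of its nest (underside above 57 mm) or tipped more than 0.3 rad (height (world z) of any of tin_orange, tin_blue, tin_white above 0.057 m or angle between any of tin_orange, tin_blue, tin_white's own z axis and vertical above 0.3 rad).
It fails at once if the solvent bottle, the cup or the can is moved more than 30 mm or tipped more than 0.3 rad (distance of any of solvent, cup, can from where it was at the start of the episode above 0.03 m or angle between any of solvent, cup, can's own z axis and vertical above 0.3 rad).
It also fails if it takes over 64 s, if anything falls off the work surface, if the arm or the gripper's body presses on something with over 40 N, if the wrist force passes 120 N, or if a joint passes its speed limit or range.

### The arm

A 7-joint arm with a two-finger parallel gripper is mounted at the origin on the work surface. World frame = base frame: x ahead of the robot, y to its left, z up, the work surface at z = 0. Lengths are in m, angles in rad, forces in N, time in s.
With the tool pointing down it reaches from about 0.4 to 0.875 m from the base axis. Payload 19.3 kg.
Tool frame: the origin (TCP) lies at the very end of the fingers, on their centre line; the grasp point (between the pads) lies 19 mm behind it; z points along the fingers, y is the line along which they close (so a half turn about z gives the same grasp; the last joint's range is limited). The gripper opens to 85 mm and grips with 20 to 120 N. Pads are 22 mm wide; open, the fingers measure 114 mm over their backs; the gripper's body (76 mm by 85 mm) begins 54 mm behind the grasp point. The pads swing forward as they close: fully open they stand 13 mm farther back than shut.
Start: joints at [1.114, 0.521, -0.036, 1.599, 0.021, 1.021, -0.113], TCP at [0.236, -0.579, 0.197] pointing down, gripper open.
Joint ranges: [-2.91, 2.91], [-0.3, 2.13], [-1.5, 1.42], [0.17, 2.43], [-1.26, 4.41], [0.16, 1.93], [-2.52, 2.52]. Speed limits (rad/s): [1.89, 1.89, 2.39, 2.39, 3.01, 3.01, 3.01].

### API

Orientations are given as [roll, pitch, yaw] about the fixed x, y, z axes, in that order (R = Rz(yaw) Ry(pitch) Rx(roll)).
In Python, from workcell import monitor, viewer, bot gives the robot as it stands.
- The arm moves only by the tool move_arm, never from a script. Its arguments are lists of equal length, an entry for each row: "gripper": the opening, from 0 (shut) to 1 (fully open); "linear": the shift along the tool's x, y, z in cm, a list of three; "twist": the turn about the tool's z in degrees. A call has 1 to 8 rows; each row shifts and turns the commanded pose from where the row before left it, along the tool's axes as they then stand; what a row does not reach is not made up. A row lasts 1/10 s, in which the tool goes at most 50 mm and 8.59 degrees, less where a joint would pass 70% of its speed; a pose out of reach is approached as far as the arm can. A call with a gripper value outside its range is refused whole. The fingers move at their own pace and stop on an object; "squeeze" is the grip in N (left out, the last holds). Time passes only in rows, so rows that do not move let the fingers close. It gives the time, the measured TCP pose, the force, the opening and the grip force at its end, in the units of the state.
- monitor.observe(): the state, without advancing time (a new reading comes with each control period).
- viewer.grab_frame(name): name is "scene" or "side" or "wrist"; returns a dict with "img" (420x560x3 uint8, red, green, blue), "K" (3x3 intrinsics, pixels), "eye" and "rotation" of the camera in the world. Camera axes: x right, y up, looking along -z (the intrinsics and any distortion apply to the point x, -y, -z); pixel columns grow to the right and rows downward; lengths in m; the calibration is good to about 2 mm. The wrist camera is an equidistant fisheye: a pixel r from the principal point sees the ray r / f radians off the axis. A picture is of the moment at which its call begins. There is no depth.
- bot.job_done(): hands the job in; it is judged then, once.
The state is a dict: "clock": time; "qpos": joint angles; "qd": joint speeds; "joint_efforts": joint torques, N m; "position": TCP position; "tool_rot": TCP orientation; "force": force on the tool from outside, world axes, zero at the start; "moment": the same for the moment, N m; "grip_width": finger opening in m; "finger_force": force on a finger pad.
Only numpy, scipy, OpenCV 4.12 (cv2) and the standard library are available. Lean on these libraries where they do the work, as an engineer would, in place of code of your own. Each camera call takes 0.05 s, during which the arm holds its last target. There are 200 camera calls.

## Working session

There is one attempt and no reset: what is moved stays moved. The work goes in short steps, Python scripts to look and compute and a tool call to move; the robot and the scene stay as the last step left them, time stands still between calls to the robot, and variables do not carry over. Pictures are saved under pics/ and viewed, at most 10 in all, crops included, and the job is handed in when it is done.

Besides the shell and the picture viewer there is one more tool, called after "Emit:" as name([rows], argument=value, ...), one row to a line, values as JSON. move_arm: Moves the arm, as the interface text tells. Its arguments: {"type":"object","properties":{"gripper":{"type":"array"},"linear":{"type":"array"},"twist":{"type":"array"},"squeeze":{"type":"number"}},"required":["gripper","linear","twist"]}

```bash
ls; mkdir -p pics
python3 - <<'E'
from workcell import monitor, viewer, bot
import cv2,pickle
print(monitor.observe())
d={}
for n in("scene","side","wrist"):
    f=viewer.grab_frame(n); d[n]=f
    cv2.imwrite(f"pics/{n}0.png",f["img"][:,:,::-1]); print(n,f["K"],f["eye"],f["rotation"],[k for k in f])
pickle.dump(d,open("f0.pkl","wb"))
E
```

```text
pics
{'clock': 0.0, 'qpos': array([ 1.11378022,  0.52202141, -0.03634051,  1.60000185,  0.02123856,
        1.02110961, -0.1128297 ]), 'qd': array([-0.00030832, -0.0017785 , -0.00042807, -0.00036756, -0.00037327,
       -0.00194704, -0.00123481]), 'joint_efforts': array([-2.20046513e-04, -9.27111769e+01,  1.98063187e+00, -3.69933450e+01,
        1.79886434e-02,  8.05425108e-03,  5.67776840e-05]), 'position': array([ 0.23559167, -0.57848654,  0.19612321]), 'tool_rot': array([-3.14044366e+00,  1.09144637e-04,  3.86807923e-01]), 'force': array([-0.70965672, -0.0552109 ,  0.54120149]), 'moment': array([-0.00075228,  0.01843767, -0.04150156]), 'finger_force': 0.0, 'grip_width': 0.08545530998966676}
scene [[486.91303979   0.         288.98744764]
 [  0.         486.91303979 208.17199604]
 [  0.           0.           1.        ]] [0.94127145 0.4289818  0.9964137 ] [0.51336501 0.00251638 2.3794024 ] ['img', 'K', 'eye', 'rotation']
side [[441.97128989   0.         281.65697119]
 [  0.         441.97128989 212.77748811]
 [  0.           0.           1.        ]] [0.45894653 0.98054413 0.74540873] [ 9.67794487e-01  6.35987619e-04 -3.01023105e+00] ['img', 'K', 'eye', 'rotation']
wrist [[325.1922621    0.         276.81613834]
 [  0.         325.1922621  211.77702663]
 [  0.           0.           1.        ]] [ 0.29615505 -0.55374899  0.37323744] [-2.68005577e-01  1.17713737e-04 -1.18412515e+00] ['img', 'K', 'eye', 'rotation']
```

View pics/scene0.png

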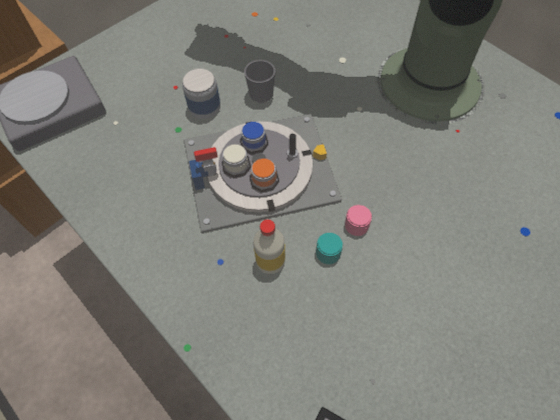

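View pics/side0.png

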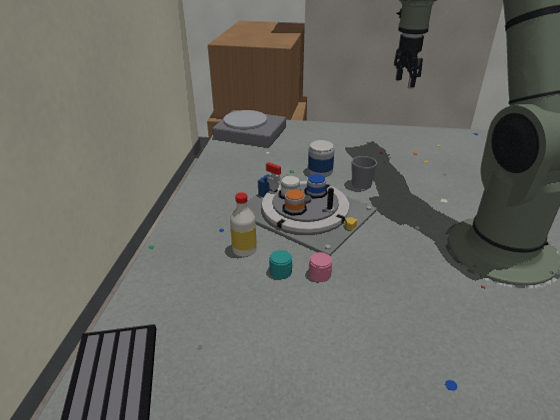

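The scene view shows the handle at about (206,154), the white tin at (235,155), blue at (253,132), orange at (263,170), the post top at (292,136) and the pointer at (320,152). The side view shows the same objects around (255–350, 165–225). Next I'll enlarge both.

Run:
```python
import cv2,numpy as np
a=cv2.imread("pics/scene0.png")[100:220,180:340]; b=cv2.imread("pics/side0.png")[150:250,245:378]
cv2.imwrite("pics/c1.png",cv2.resize(a,None,fx=5,fy=5,interpolation=cv2.INTER_CUBIC))
cv2.imwrite("pics/c2.png",cv2.resize(b,None,fx=6,fy=6,interpolation=cv2.INTER_CUBIC))
```

```text
(no output)
```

View pics/c1.png

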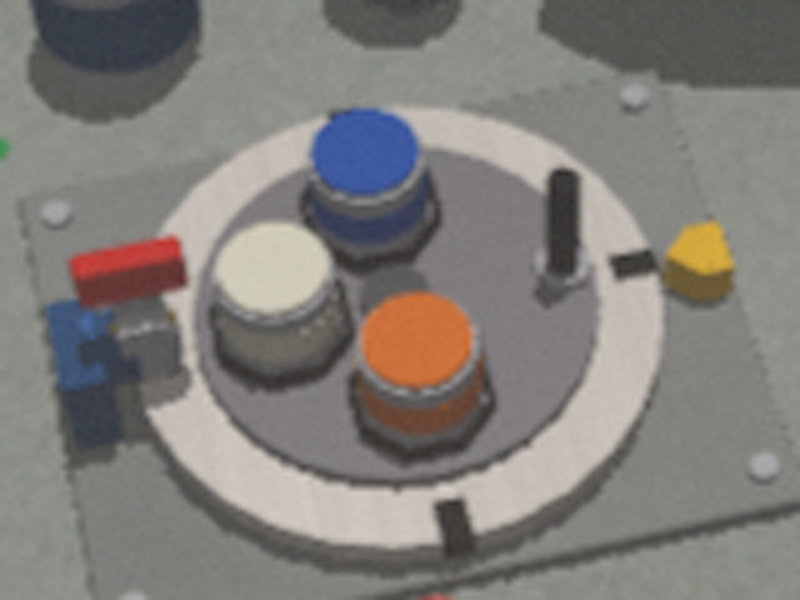

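View pics/c2.png

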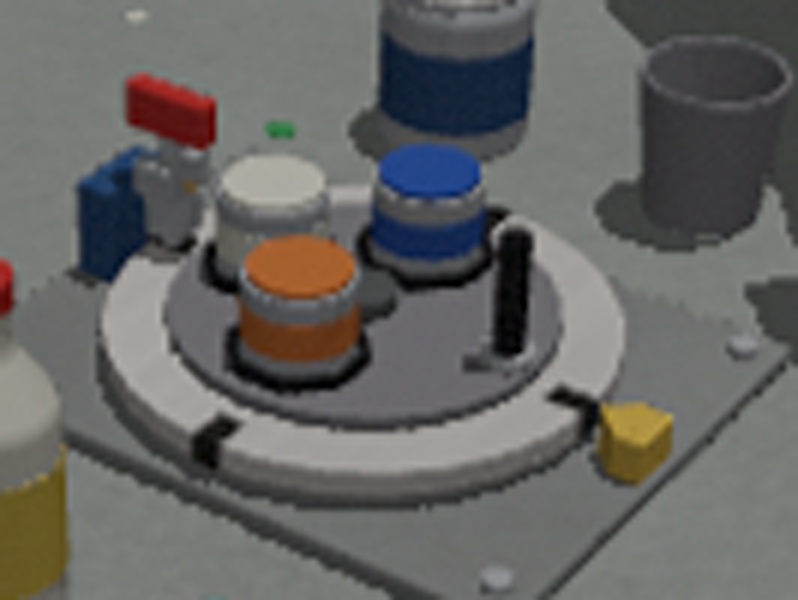

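The crops show (px): scene crop blue lid (365,151), white (274,267), orange (418,340), handle top (127,259), post top (564,176). In the side crop they are at (430,171), (274,182), (300,267), (171,93) and (515,236).

```bash
cat > h.py <<'E'
import numpy as np,pickle
from scipy.spatial.transform import Rotation as R
from scipy.optimize import least_squares
def ray(f,p,fish=False):
    K=f["K"]; x=(p[0]-K[0,2])/K[0,0]; y=(p[1]-K[1,2])/K[1,1]
    if fish:
        r=np.hypot(x,y); d=np.array([x/r*np.sin(r),y/r*np.sin(r),np.cos(r)])
    else: d=np.array([x,y,1])
    d=R.from_euler('xyz',f["rotation"]).as_matrix()@(d*[1,-1,-1]); return np.array(f["eye"]),d/np.linalg.norm(d)
def tri(rays):
    A=sum(np.eye(3)-np.outer(d,d) for e,d in rays); b=sum((np.eye(3)-np.outer(d,d))@e for e,d in rays)
    X=np.linalg.solve(A,b); return X,max(np.linalg.norm(np.cross(d,X-e)) for e,d in rays)
def atz(r,z): e,d=r; return e+d*(z-e[2])/d[2]
E
cat > m.py <<'E'
from h import *
D=pickle.load(open("f0.pkl","rb"))
c1=lambda u,v:(180+(u+.5)/5-.5,100+(v+.5)/5-.5); c2=lambda u,v:(245+(u+.5)/6-.5,150+(v+.5)/6-.5)
P={"blue":((365,151),(430,171)),"white":((274,267),(274,182)),"orange":((418,340),(300,267)),"handle":((127,259),(171,93)),"post":((564,176),(515,236))}
for k,(a,b) in P.items():
    ra,rb=ray(D["scene"],c1(*a)),ray(D["side"],c2(*b)); X,e=tri([ra,rb]); z={"handle":.122,"post":.112}.get(k,.092)
    print(k,X.round(4),round(e,4),atz(ra,z).round(4),atz(rb,z).round(4))
Z={"blue":.092,"white":.092,"orange":.092,"handle":.122,"post":.112}
L={"blue":(0,-1),"orange":(0,1),"white":(.055,0),"handle":(.118,0),"post":(-.082,0)}
s=[1]
obs={k:np.mean([atz(ray(D["scene"],c1(*a)),Z[k]),atz(ray(D["side"],c2(*b)),Z[k])],0)[:2] for k,(a,b) in P.items()}
best=None
for sg in(1,-1):
  def f(p):
    c,s=np.cos(p[2]),np.sin(p[2]); r=[]
    for k in P:
        l=L[k] if k not in("blue","orange") else (0,L[k][1]*.055*sg)
        r+=list(p[:2]+[c*l[0]-s*l[1],s*l[0]+c*l[1]]-obs[k])
    return r
  for y0 in(-2,-1,0,1,2):
    o=least_squares(f,[.5,0,y0])
    if best is None or o.cost<best[1].cost: best=(sg,o)
print(best[0],best[1].x,best[1].fun.reshape(-1,2).round(4).tolist())
E
python3 m.py
```

```text
blue [ 0.5063 -0.1537  0.091 ] 0.0001 [ 0.5068 -0.1531  0.092 ] [ 0.5063 -0.1519  0.092 ]
white [ 0.581  -0.132   0.0917] 0.0001 [ 0.581  -0.1318  0.092 ] [ 0.5809 -0.1313  0.092 ]
orange [ 0.5602 -0.0572  0.091 ] 0.0 [ 0.5605 -0.0567  0.092 ] [ 0.5601 -0.0556  0.092 ]
handle [ 0.6362 -0.1629  0.12  ] 0.0002 [ 0.637  -0.1614  0.122 ] [ 0.6355 -0.1596  0.122 ]
post [ 0.4614 -0.0661  0.1113] 0.0013 [ 0.4604 -0.0667  0.112 ] [ 0.4624 -0.0631  0.112 ]
1 [ 0.53316232 -0.10434147 -0.50374397] [[0.0001, -0.0], [0.0003, 0.0007], [-0.0006, -0.0], [0.0002, -0.0008], [-0.0001, 0.0001]]
```

Run:
```python
from h import *
D=pickle.load(open("f0.pkl","rb"))
print("cup",atz(ray(D["side"],(364,162)),.085),atz(ray(D["scene"],(260,72)),.085))
print("can",atz(ray(D["scene"],(199,80)),.1),"solv",atz(ray(D["scene"],(267,226)),.17))
a=np.array([.5332,-.1043]);yw=-.504
for n,r,t in(("handle",.118,0),("post0",.082,np.pi),("post1",.082,1.5*np.pi)): print(n,a+r*np.array([np.cos(yw+t),np.sin(yw+t)]))
p=np.array([.23559,-.57849]);g=.3868
d=np.array([.6365,-.1613])-p
print("tool shift cm",100*np.array([d@[np.cos(g),np.sin(g)],d@[np.sin(g),-np.cos(g)]]))
```

```text
cup [ 0.36394267 -0.28477041  0.085     ] [ 0.36612531 -0.28393555  0.085     ]
can [ 0.50304561 -0.35696751  0.1       ] solv [0.67835915 0.08976692 0.17      ]
handle [ 0.63652763 -0.16128598]
post0 [ 0.46139606 -0.06469957]
post1 [ 0.49359957 -0.17610394]
tool shift cm [ 52.8666374  -23.51344066]
```

Emit:
move_arm([
  [4.5, -2, 0],
  [4.5, -2, 0],
  [4.5, -2, 0],
  [4.5, -2, 0],
  [4.5, -2, 0],
  [4.5, -2, 0],
  [4.5, -2, 0],
  [4.5, -2, 0],
], gripper=[0.6, 0.6, 0.6, 0.6, 0.6, 0.6, 0.6, 0.6], twist=[0, 0, 0, 0, 0, 0, 0, 0], squeeze=60)

```text
clock: 0.95
position: [0.5098, -0.2932, 0.1967]
tool_rot: [-3.142, 0.0, 0.387]
force: [-0.1, -0.5, 0.3]
grip_width: 0.0514
finger_force: 0.0
```

Emit:
move_arm([
  [4.2, -2, 0],
  [4.2, -2, 0],
  [4.2, -2, 0],
  [4.2, -1.5, 0],
  [0, 0, 0],
  [0, 0, 0],
  [0, 0, 0],
  [0, 0, 0],
], gripper=[0.6, 0.6, 0.6, 0.6, 0.6, 0.6, 0.6, 0.6], twist=[0, 0, 0, 0, -8.5, -8.5, -8.5, -8.5])

```text
clock: 1.75
position: [0.636, -0.1619, 0.1964]
tool_rot: [-3.141, 0.0, 0.986]
force: [0.4, -0.1, -0.1]
grip_width: 0.051
finger_force: 0.0
```

Emit:
move_arm([
  [0, 0, 0],
  [0, 0, 0],
  [0, 0, 0],
  [0, 0, 0],
  [0, 0, 0],
  [0, 0, 0],
  [0, 0, 0],
  [0, 0, 0],
], gripper=[0.6, 0.6, 0.6, 0.6, 0.6, 0.6, 0.6, 0.6], twist=[-8.5, -8.5, -8.5, -8.5, -8.5, -8.5, -8.5, -8.5])

```text
clock: 2.55
position: [0.636, -0.1621, 0.1965]
tool_rot: [-3.141, -0.0, 2.173]
force: [-1.3, -0.6, -0.2]
grip_width: 0.0511
finger_force: 0.0
```

Emit:
move_arm([
  [0, 0, 0],
  [0, 0, 0],
  [0, 0, 0],
  [0, 0, 0],
  [0, 0.08, 2],
  [0, 0, 2],
  [0, 0, 1],
  [0, 0, 0],
], gripper=[0.55, 0.55, 0.55, 0.55, 0.55, 0.55, 0.55, 0.55], twist=[-8.5, -8.5, -8.5, -1.4, 0, 0, 0, 0])

```text
clock: 3.35
position: [0.6358, -0.1613, 0.1455]
tool_rot: [-3.141, -0.002, 2.635]
force: [-0.2, -0.3, -0.3]
grip_width: 0.0469
finger_force: 0.0
```

Run:
```python
from workcell import monitor, viewer
import cv2
s=monitor.observe(); print(s["position"],s["tool_rot"],s["qpos"],s["force"])
f=viewer.grab_frame("wrist"); cv2.imwrite("pics/w1.png",f["img"][:,:,::-1])
```

```text
[ 0.63581917 -0.16126087  0.14545913] [-3.14098188e+00 -2.02280537e-03  2.63462422e+00] [ 0.55955387  0.69723015 -0.64458887  1.53424259  0.45591529  1.06648657
  0.86706522] [-0.16197493 -0.3129173  -0.29671222]
```

View pics/w1.png

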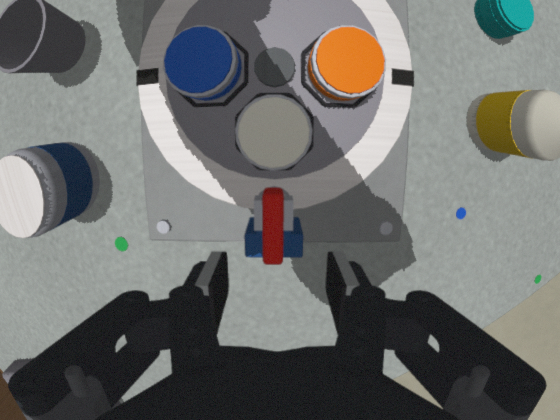

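The wrist view shows the handle bar upright in the picture, centred at about (272,226), with the fingers straddling it symmetrically about x≈277. I'll check the lateral offset.

Run:
```python
from h import *
from workcell import viewer,monitor
f=viewer.grab_frame("wrist"); m=f["img"].astype(int)
k=(m[:,:,0]>120)&(m[:,:,1]<60)&(m[:,:,2]<60); k[:180]=0;k[270:]=0;k[:,:240]=0;k[:,310:]=0
v,u=np.nonzero(k); print(u.min(),u.max(),v.min(),v.max(),u.mean(),v.mean())
for p in((u.mean(),v.mean()),(276.8,v.mean())):
  for z in(.115,.122): print(p,atz(ray(f,p,True),z))
print(f["eye"],f["rotation"])
pw=atz(ray(f,(274,132),True),.092);print("white",pw)
```

```text
265 279 194 261 272.0660847880299 226.70324189526184
(np.float64(272.0660847880299), np.float64(226.70324189526184)) [ 0.63410824 -0.16487446  0.115     ]
(np.float64(272.0660847880299), np.float64(226.70324189526184)) [ 0.63219312 -0.16367578  0.122     ]
(276.8, np.float64(226.70324189526184)) [ 0.63565467 -0.16208286  0.115     ]
(276.8, np.float64(226.70324189526184)) [ 0.63368768 -0.16097781  0.122     ]
[ 0.57700834 -0.12913538  0.32370727] [-0.26588923  0.00163032  1.06415914]
white [ 0.58002709 -0.13351513  0.092     ]
```

Run:
```python
from workcell import viewer
m=viewer.grab_frame("wrist")["img"].astype(int)
for v in(205,220,235,250): print(v,[tuple(m[v,u]) for u in range(258,290,2)])
v=252
g=m.sum(2)
print([(u,g[256,u]) for u in range(205,240,2)],[(u,g[256,u]) for u in range(316,352,2)])
```

```text
205 [(np.int64(107), np.int64(107), np.int64(111)), (np.int64(105), np.int64(103), np.int64(108)), (np.int64(107), np.int64(37), np.int64(39)), (np.int64(119), np.int64(28), np.int64(26)), (np.int64(123), np.int64(29), np.int64(27)), (np.int64(123), np.int64(31), np.int64(26)), (np.int64(125), np.int64(25), np.int64(23)), (np.int64(126), np.int64(29), np.int64(29)), (np.int64(124), np.int64(27), np.int64(23)), (np.int64(126), np.int64(37), np.int64(33)), (np.int64(122), np.int64(27), np.int64(26)), (np.int64(113), np.int64(25), np.int64(18)), (np.int64(103), np.int64(49), np.int64(48)), (np.int64(106), np.int64(107), np.int64(110)), (np.int64(105), np.int64(106), np.int64(111)), (np.int64(106), np.int64(107), np.int64(111))]
220 [(np.int64(104), np.int64(103), np.int64(108)), (np.int64(104), np.int64(104), np.int64(108)), (np.int64(108), np.int64(40), np.int64(44)), (np.int64(117), np.int64(26), np.int64(24)), (np.int64(122), np.int64(28), np.int64(25)), (np.int64(124), np.int64(34), np.int64(34)), (np.int64(121), np.int64(24), np.int64(16)), (np.int64(124), np.int64(26), np.int64(21
[... 1893 characters left out ...]
, (213, np.int64(230)), (215, np.int64(233)), (217, np.int64(236)), (219, np.int64(218)), (221, np.int64(91)), (223, np.int64(63)), (225, np.int64(73)), (227, np.int64(328)), (229, np.int64(465)), (231, np.int64(474)), (233, np.int64(490)), (235, np.int64(468)), (237, np.int64(450)), (239, np.int64(446))] [(316, np.int64(263)), (318, np.int64(256)), (320, np.int64(261)), (322, np.int64(266)), (324, np.int64(268)), (326, np.int64(248)), (328, np.int64(91)), (330, np.int64(65)), (332, np.int64(76)), (334, np.int64(168)), (336, np.int64(248)), (338, np.int64(237)), (340, np.int64(232)), (342, np.int64(233)), (344, np.int64(249)), (346, np.int64(260)), (348, np.int64(268)), (350, np.int64(270))]
```

Emit:
move_arm([
  [0, -0.2, 1],
  [0, 0, 0.8],
  [0, 0, 0],
  [0, 0, 0],
], gripper=[0.5, 0.5, 0.5, 0.5], twist=[0, 0, 0, 0])

```text
clock: 3.9
position: [0.6354, -0.163, 0.1285]
tool_rot: [3.142, -0.0, 2.636]
force: [0.6, -0.4, 0.9]
grip_width: 0.0424
finger_force: 0.0
```

Run:
```python
from workcell import viewer
import numpy as np,cv2
m=viewer.grab_frame("wrist")["img"]; cv2.imwrite("pics/w2.png",m[:,:,::-1]); m=m.astype(int)
k=(m[:,:,0]>90)&(m[:,:,1]<60)&(m[:,:,2]<60)
for v in(190,205,220,235):
    u=np.nonzero(k[v,230:320])[0]+230; print(v,u.min(),u.max()) if len(u) else None
d=m.sum(2)<140
for v in (245,252,256,262):print(v,np.nonzero(d[v,200:260])[0]+200,np.nonzero(d[v,300:350])[0]+300)
```

```text
205 264 286
220 264 286
235 264 286
245 [] []
252 [227 228 229] [324 325 326 327]
256 [225 226 227 228 229 230] [323 324 325 326 327 328]
262 [204 205 206 207 208 209 223 224 225 226 227 228 229 230 231] [323 324 325 326 327 328 329 330 331 344 345 346 347 348 349]
```

Emit:
move_arm([
  [0, -0.08, 1],
  [0, 0, 1],
  [0, 0, 1],
  [0, 0, 0.6],
  [0, 0, 0],
  [0, 0, 0],
  [0, 0, 0],
  [0, 0, 0],
], gripper=[0.5, 0.5, 0.5, 0.5, 0, 0, 0, 0], twist=[0, 0, 0, 0, 0, 0, 0, 0], squeeze=60)

```text
clock: 4.75
position: [0.6354, -0.1638, 0.0931]
tool_rot: [3.141, 0.001, 2.636]
force: [0.1, 0.8, -1.0]
grip_width: 0.0003
finger_force: 0.0
```

The fingers closed on nothing, so I'll look.

Run:
```python
from workcell import viewer
import cv2,numpy as np
a=viewer.grab_frame("wrist")["img"][140:380,120:440,::-1]
b=viewer.grab_frame("side")["img"][110:260,215:395,::-1]
cv2.imwrite("pics/w3.png",np.hstack([cv2.resize(a,(400,300)),cv2.resize(b,(400,333))[:300]]))
```

```text
(no output)
```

View pics/w3.png

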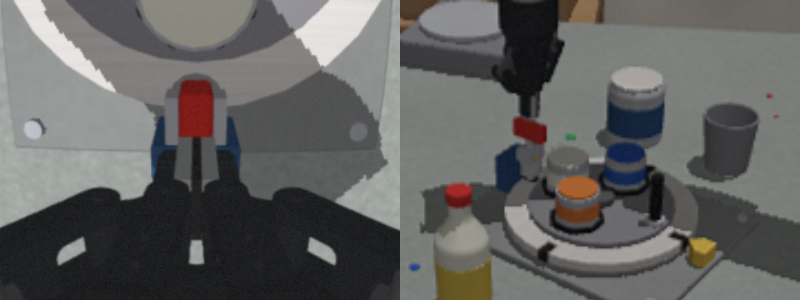

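```bash
cat >> h.py <<'E'
def proj(f,X):
    c=R.from_euler('xyz',f["rotation"]).as_matrix().T@(np.array(X)-f["eye"]); c=c*[1,-1,-1]; K=f["K"]
    return K[0,0]*c[0]/c[2]+K[0,2],K[1,1]*c[1]/c[2]+K[1,2]
E
python3 - <<'E'
from h import *
from workcell import viewer,monitor
import cv2
s=monitor.observe(); print(s["position"],s["grip_width"],s["force"],s["finger_force"])
ims=[]
for n in("side","scene"):
    f=viewer.grab_frame(n); m=f["img"][:,:,::-1].copy(); u,v=map(int,proj(f,s["position"])); print(n,u,v)
    t=cv2.resize(m[v-35:v+25,u-30:u+30],(400,400),interpolation=cv2.INTER_NEAREST)
    ims.append(t)
cv2.imwrite("pics/w4.png",np.hstack(ims))
E
```

```text
[ 0.63525889 -0.16384546  0.09298412] 0.00010444552145585867 [ 0.18288819 -0.31801769  0.49352392] 0.0
side 273 172
scene 206 157
```

View pics/w4.png

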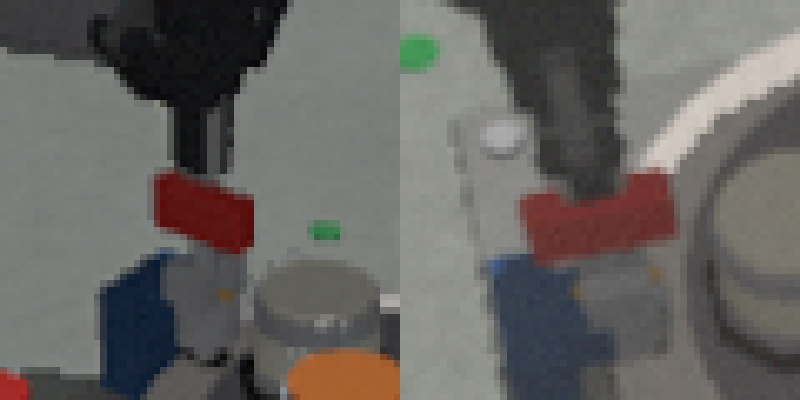

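Run:
```python
from h import *
D=pickle.load(open("f0.pkl","rb"))
print(tri([ray(D["side"],(273,163.5)),ray(D["scene"],(206,151.5))]))
```

```text
(array([ 0.63635263, -0.15687988,  0.1277171 ]), np.float64(0.0013581898312025017))
```

Run:
```python
from h import *
import cv2
D=pickle.load(open("f0.pkl","rb"))
f=D["side"]
for z in(.183,.196,.209,.23): print(z,proj(f,(.23559,-.57849,z)))
print(proj(D["scene"],(.23559,-.57849,.196)))
m=f["img"][40:110,370:450,::-1]
cv2.imwrite("pics/w5.png",cv2.resize(m,None,fx=7,fy=7,interpolation=cv2.INTER_NEAREST))
g=f["img"].astype(int).sum(2)
print([(v,[u for u in range(390,430) if g[v,u]<170]) for v in range(68,92,2)])
```

```text
0.183 (np.float64(401.75463124852763), np.float64(100.86955111339097))
0.196 (np.float64(402.3197429973182), np.float64(97.30793106383834))
0.209 (np.float64(402.89022033067613), np.float64(93.71249438666544))
0.23 (np.float64(403.8232910809495), np.float64(87.8318106122845))
(np.float64(220.0910393076409), np.float64(-42.24976874872149))
[(68, [396, 397, 398, 399, 400, 401, 407, 408, 409, 410, 411, 412, 413, 414, 415, 416, 417, 418, 419, 420, 421]), (70, [397, 398, 399, 400, 401, 402, 407, 408, 409, 410, 411, 412, 413, 414, 415, 416, 419, 420, 421]), (72, [397, 398, 399, 400, 401, 402, 409, 410, 411, 413, 414, 415, 416, 418, 419, 420]), (74, [396, 397, 398, 399, 400, 401, 409, 410, 411, 412, 413, 414, 415, 416, 417, 418, 419, 420]), (76, [396, 397, 398, 399, 400, 401, 410, 411, 412, 413, 414, 415, 416, 417, 418, 419, 420]), (78, [396, 397, 398, 399, 400, 401, 411, 412, 413, 414, 415]), (80, [397, 411, 412, 413, 414, 415]), (82, [410, 411, 412, 413, 414]), (84, [410, 411, 412, 413, 414]), (86, [410, 411, 412, 413, 414]), (88, []), (90, [])]
```

The fingertips actually end about 3 cm above the reported TCP: both views put the shut tips at z≈0.127, just above the bar. I'll open, go about 3 cm deeper and watch the force.

Emit:
move_arm([
  [0, 0, 0],
  [0, 0, 0],
  [0, 0, 0],
  [0, 0, 0],
  [0, 0, 0.8],
  [0, 0, 0.8],
  [0, 0, 0.6],
  [0, 0, 0.6],
], gripper=[0.45, 0.45, 0.45, 0.45, 0.45, 0.45, 0.45, 0.45], twist=[0, 0, 0, 0, 0, 0, 0, 0])

```text
clock: 5.75
position: [0.6349, -0.1637, 0.0638]
tool_rot: [-3.142, -0.001, 2.637]
force: [0.3, 0.2, -0.2]
grip_width: 0.0381
finger_force: 0.0
```

Emit:
move_arm([
  [0, 0, 0],
  [0, 0, 0],
  [0, 0, 0],
  [0, 0, 0],
  [0, 0, 0],
  [0, 0, 0],
], gripper=[0, 0, 0, 0, 0, 0], twist=[0, 0, 0, 0, 0, 0], squeeze=60)

```text
clock: 6.35
position: [0.635, -0.1639, 0.0646]
tool_rot: [-3.141, -0.0, 2.636]
force: [-1.0, 0.1, -5.3]
grip_width: 0.0126
finger_force: 59.5
```

Emit:
move_arm([
  [0, 0, -0.5],
  [0, 0, -0.5],
  [0, 0, -0.5],
  [0, 0, -0.5],
  [0, 0, -0.2],
  [0, 0, 0],
  [0, 0, 0],
], gripper=[0, 0, 0, 0, 0, 0, 0], twist=[0, 0, 0, 0, 0, 0, 0])

```text
clock: 7.05
position: [0.6349, -0.1638, 0.0865]
tool_rot: [-3.141, -0.0, 2.636]
force: [-0.6, -1.0, -10.9]
grip_width: 0.0129
finger_force: 58.7
```

Emit:
move_arm([
  [0, 0, 0],
  [0, 0, 0],
  [0, 0, 0],
  [0, 0, 0],
  [0, 0, 0],
  [0, 0, 0],
  [0, 0, 0],
  [0, 0, 0],
], gripper=[0, 0, 0, 0, 0, 0, 0, 0], twist=[5, 5, 5, 5, 5, 5, 0, 0])

```text
clock: 7.85
position: [0.6352, -0.1636, 0.0866]
tool_rot: [3.142, -0.0, 2.116]
force: [-0.0, -0.1, -11.1]
grip_width: 0.0128
finger_force: 58.7
```

No side load. I'll carry on to 76° in total, then lower.

Emit:
move_arm([
  [0, 0, 0],
  [0, 0, 0],
  [0, 0, 0],
  [0, 0, 0],
  [0, 0, 0],
  [0, 0, 0],
  [0, 0, 0],
  [0, 0, 0],
], gripper=[0, 0, 0, 0, 0, 0, 0, 0], twist=[7, 7, 7, 7, 7, 7, 4, 0])

```text
clock: 8.65
position: [0.6357, -0.1635, 0.0868]
tool_rot: [3.141, -0.0, 1.311]
force: [2.8, -0.6, -10.4]
grip_width: 0.0123
finger_force: 58.8
```

Emit:
move_arm([
  [0, 0, 0.2],
  [0, 0, 0.2],
  [0, 0, 0.1],
  [0, 0, 0],
  [0, 0, 0],
], gripper=[0, 0, 0, 0, 0], twist=[0, 0, 0, 0, 0])

```text
clock: 9.15
position: [0.6355, -0.1636, 0.0818]
tool_rot: [3.141, -0.0, 1.311]
force: [5.4, -0.0, -9.4]
grip_width: 0.0126
finger_force: 58.9
```

Emit:
move_arm([
  [0, 0, 0],
  [0, 0, 0],
  [0, 0, 0],
  [0, 0, 0],
  [0, 0, -1],
  [0, 0, -2],
  [0, 0, -3],
  [0, 0, -2],
], gripper=[0.4, 0.4, 0.4, 0.4, 0.4, 0.4, 0.4, 0.4], twist=[0, 0, 0, 0, 0, 0, 0, 0])

```text
clock: 9.95
position: [0.6357, -0.1638, 0.1644]
tool_rot: [3.14, -0.0, 1.31]
force: [-0.6, -1.0, 0.4]
grip_width: 0.0341
finger_force: 0.0
```

Emit:
move_arm([
  [0.9, -3.8, 0],
  [1, -4, 0],
  [1, -4, 0],
  [1, -4, 0],
  [1, -3.6, 0],
  [0, 0, 0],
  [0, 0, 0],
  [0, 0, 0],
], gripper=[0.4, 0.4, 0.4, 0.4, 0.45, 0.45, 0.45, 0.45], twist=[0, 0, 0, 0, 0, 0, 0, 0])

```text
clock: 10.75
position: [0.4612, -0.0668, 0.1622]
tool_rot: [3.14, -0.0, 1.31]
force: [1.0, -0.4, -0.3]
grip_width: 0.0385
finger_force: 0.0
```

Run:
```python
from workcell import viewer,monitor
import cv2,numpy as np
s=monitor.observe();print(s["position"],s["tool_rot"])
a=viewer.grab_frame("wrist")["img"][:,:,::-1]
b=viewer.grab_frame("scene")["img"][95:215,175:275,::-1]
cv2.imwrite("pics/w6.png",np.hstack([a[:,60:500],cv2.resize(b,(350,420))]))
```

```text
[ 0.46123036 -0.06678647  0.1621909 ] [ 3.14049960e+00 -1.29343651e-04  1.30960773e+00]
```

View pics/w6.png

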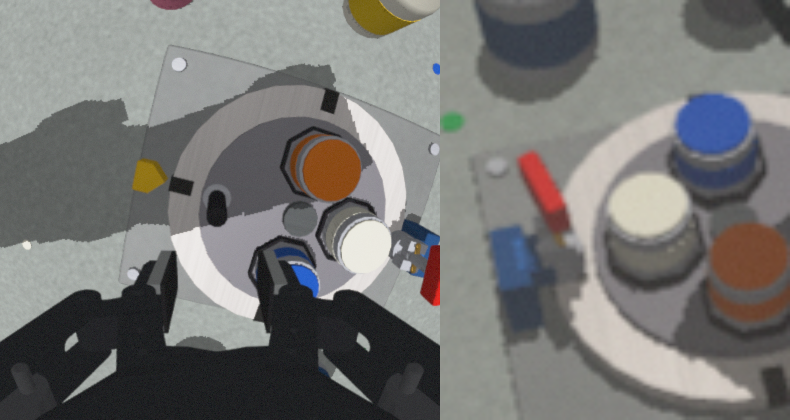

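The picture shows the handle twisted out and staying there (scene crop 520–560, 155–220). The wrist view has the post top at col ≈277, midway between the fingers. I'll descend and grip the post.

Emit:
move_arm([
  [0, 0, 2],
  [0, 0, 2],
  [0, 0, 2],
  [0, 0, 2],
  [0, 0, 1.5],
  [0, 0, 1],
  [0, 0, 0.5],
], gripper=[0.45, 0.45, 0.45, 0.45, 0.45, 0.45, 0.45], twist=[0, 0, 0, 0, 0, 0, 0])

```text
clock: 11.55
position: [0.4603, -0.0665, 0.0508]
tool_rot: [-3.141, 0.0, 1.31]
force: [1.0, -0.8, 0.6]
grip_width: 0.0384
finger_force: 0.0
```

Emit:
move_arm([
  [0, 0, 0],
  [0, 0, 0],
  [0, 0, 0],
  [0, 0, 0],
  [0, 0, 0],
  [0, 0, 0],
], gripper=[0, 0, 0, 0, 0, 0], twist=[0, 0, 0, 0, 0, 0], squeeze=20)

```text
clock: 12.15
position: [0.4611, -0.0667, 0.0521]
tool_rot: [3.14, -0.0, 1.31]
force: [5.8, -2.3, -13.3]
grip_width: 0.0147
finger_force: 21.1
```

Run:
```python
import numpy as np
a=np.array([.5322,-.1065]);g=1.31;T=np.array([[np.cos(g),np.sin(g)],[np.sin(g),-np.cos(g)]])
st=np.array([2,4,6,6.5,7,7,7,7,7,7,7,6.5,6,5,3,2]);print(st.sum())
th=np.radians(180+np.r_[0,np.cumsum(st)])-.504
p=a+.082*np.c_[np.cos(th),np.sin(th)]
print(p[[0,-1]],(np.diff(p,axis=0)@T.T*100).round(2).tolist())
```

```text
90.0
[[ 0.46039606 -0.06689957]
 [ 0.49259957 -0.17830394]] [[-0.28, -0.06], [-0.56, -0.1], [-0.86, -0.07], [-0.93, 0.02], [-0.99, 0.14], [-0.97, 0.26], [-0.93, 0.38], [-0.88, 0.49], [-0.81, 0.59], [-0.73, 0.68], [-0.64, 0.77], [-0.51, 0.78], [-0.39, 0.77], [-0.26, 0.67], [-0.13, 0.41], [-0.07, 0.28]]
```

Emit:
move_arm([
  [-0.28, -0.06, 0],
  [-0.56, -0.1, 0],
  [-0.86, -0.07, 0],
  [-0.93, 0.02, 0],
  [-0.99, 0.14, 0],
  [-0.97, 0.26, 0],
  [-0.93, 0.38, 0],
  [-0.88, 0.49, 0],
], gripper=[0, 0, 0, 0, 0, 0, 0, 0], twist=[0, 0, 0, 0, 0, 0, 0, 0])

```text
clock: 12.95
position: [0.4518, -0.1324, 0.052]
tool_rot: [-3.138, 0.002, 1.309]
force: [-14.4, 0.0, 19.6]
grip_width: 0.015
finger_force: 24.2
```

Emit:
move_arm([
  [-0.81, 0.59, 0],
  [-0.73, 0.68, 0],
  [-0.64, 0.77, 0],
  [-0.51, 0.78, 0],
  [-0.39, 0.77, 0],
  [-0.26, 0.67, 0],
  [-0.13, 0.41, 0],
  [-0.07, 0.28, 0],
], gripper=[0, 0, 0, 0, 0, 0, 0, 0], twist=[0, 0, 0, 0, 0, 0, 0, 0])

```text
clock: 13.75
position: [0.4903, -0.1809, 0.0513]
tool_rot: [-3.138, 0.003, 1.307]
force: [-6.9, -11.2, -0.7]
grip_width: 0.0153
finger_force: 22.8
```

Emit:
move_arm([
  [0, 0, 0],
  [0, 0, 0],
  [0, 0, 0],
], gripper=[0, 0, 0], twist=[0, 0, 0])

```text
clock: 14.05
position: [0.4904, -0.181, 0.0513]
tool_rot: [-3.139, 0.003, 1.307]
force: [-7.1, -11.2, -3.9]
grip_width: 0.0155
finger_force: 22.5
```

Emit:
move_arm([
  [0, 0, 0],
  [0, 0, 0],
  [0, 0, 0],
  [0, 0, -1],
  [0, 0, -3],
  [0, 0, -3],
  [0, 0, -2],
  [0, 0, -2],
], gripper=[0.4, 0.4, 0.4, 0.4, 0.4, 0.4, 0.4, 0.4], twist=[0, 0, 0, 0, 0, 0, 0, 0])

```text
clock: 14.85
position: [0.4929, -0.1779, 0.1637]
tool_rot: [3.141, -0.0, 1.31]
force: [0.2, -0.7, 0.1]
grip_width: 0.0345
finger_force: 0.0
```

Run:
```python
from h import *
from workcell import viewer
import cv2
D=pickle.load(open("f0.pkl","rb"));E={}
for n in("scene","side"): E[n]=viewer.grab_frame(n)
pickle.dump(E,open("f1.pkl","wb"))
# lid-top blobs from colour in old and new, saved picture for check
A=cv2.resize(E["scene"]["img"][100:220,180:340,::-1],(400,300),interpolation=cv2.INTER_CUBIC)
B=cv2.resize(E["side"]["img"][150:250,245:378,::-1],(400,300),interpolation=cv2.INTER_CUBIC)
cv2.imwrite("pics/t.png",np.hstack([A,B]))
```

```text
(no output)
```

View pics/t.png

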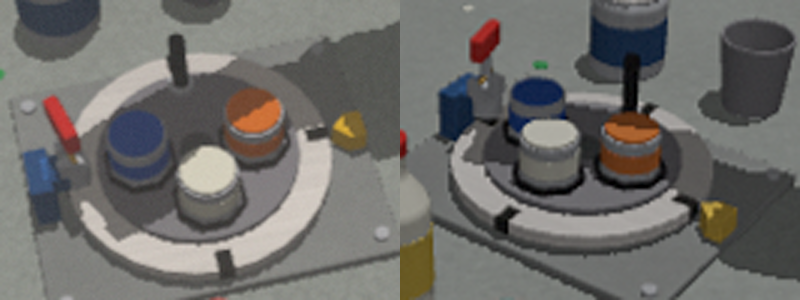

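The table is a quarter turn round, with orange at the pointer (scene crop 255,111) and the handle still out at (60,125). I'll compare the rim notches with their first positions to get the remaining angle.

Run:
```python
from h import *
D=pickle.load(open("f0.pkl","rb"));E=pickle.load(open("f1.pkl","rb"))
a=np.array([.5332,-.1043])
W={"scene":[(305,147,313,157),(264,197,277,214)],"side":[(273,216,288,230),(334,211,347,224)]}
for n in W:
  for (u0,v0,u1,v1) in W[n]:
    for nm,F in(("old",D),("new",E)):
        g=F[n]["img"][v0:v1,u0:u1].astype(float).sum(2); w=np.clip(170-g,0,None); v,u=np.mgrid[v0:v1,u0:u1]
        c=((u*w).sum()/w.sum(),(v*w).sum()/w.sum()); X=atz(ray(F[n],c),.032)[:2]-a
        print(n,nm,np.round(c,2),"r",np.hypot(*X).round(4),"ang",np.degrees(np.arctan2(X[1],X[0])+.504).round(2))
L={"orange":((255,111),(232,126)),"blue":((138,134),(137,95)),"white":((209,170),(149,134)),"post":((177,42),(231,62))}
for k,(p,q) in L.items():
    z=.112 if k=="post" else .092
    for X in(atz(ray(E["scene"],(180+p[0]/2.5-.3,100+p[1]/2.5-.3)),z),atz(ray(E["side"],(245+q[0]/3-.3,150+q[1]/3-.3)),z)):
        X=X[:2]-a; print(k,np.hypot(*X).round(4),np.degrees(np.arctan2(X[1],X[0])+.504).round(2))
```

```text
scene old [nan nan] r nan ang nan
scene new [307. 154.] r 0.1175 ang 178.49
scene old [269.26 209.22] r 0.1291 ang 86.75
scene new [270. 209.] r 0.1289 ang 87.53
side old [279.59 223.64] r 0.1262 ang 90.15
side new [279.22 223.47] r 0.1262 ang 89.56
side old [341.46 217.96] r 0.1236 ang 179.15
side new [341.04 218.29] r 0.1235 ang 178.18
orange 0.0553 177.55
orange 0.0547 180.24
blue 0.0542 0.12
blue 0.0501 6.85
white 0.0552 89.16
white 0.0572 90.36
post 0.0791 -90.92
post 0.0728 -95.56<stdin>:9: RuntimeWarning: invalid value encountered in scalar divide
```

Emit:
move_arm([
  [1.6, 4, 0],
  [1.6, 4, 0],
  [1.2, 3.4, 0],
  [0.6, 2, 0],
  [0, 0, 0],
  [0, 0, 2.5],
  [0, 0, 2],
  [0, 0, 0],
], gripper=[0.45, 0.45, 0.45, 0.45, 0.45, 0.45, 0.45, 0.45], twist=[0, 0, 0, 0, 0, 0, 0, 0])

```text
clock: 15.75
position: [0.633, -0.164, 0.1143]
tool_rot: [-3.137, 0.0, 1.31]
force: [0.5, 0.0, 0.4]
grip_width: 0.0384
finger_force: 0.0
```

Emit:
move_arm([
  [0, 0, 2],
  [0, 0, 1],
  [0, 0, 0.6],
  [0, 0, 0],
  [0, 0, 0],
  [0, 0, 0],
  [0, 0, 0],
  [0, 0, 0],
], gripper=[0.45, 0.45, 0.45, 0, 0, 0, 0, 0], twist=[0, 0, 0, 0, 0, 0, 0, 0], squeeze=60)

```text
clock: 16.55
position: [0.6356, -0.1643, 0.0814]
tool_rot: [3.14, -0.0, 1.31]
force: [0.4, -0.1, 6.4]
grip_width: 0.0126
finger_force: 61.0
```

Emit:
move_arm([
  [0, 0, -0.3],
  [0, 0, -0.2],
  [0, 0, 0],
  [0, 0, 0],
  [0, 0, 0],
  [0, 0, 0],
  [0, 0, 0],
  [0, 0, 0],
], gripper=[0, 0, 0, 0, 0, 0, 0, 0], twist=[0, 0, 0, -6, -7, -7, -7, -7])

```text
clock: 17.35
position: [0.6351, -0.1643, 0.0852]
tool_rot: [-3.142, -0.0, 1.908]
force: [5.4, -1.6, -10.3]
grip_width: 0.0129
finger_force: 58.8
```

Emit:
move_arm([
  [0, 0, 0],
  [0, 0, 0],
  [0, 0, 0],
  [0, 0, 0],
  [0, 0, 0],
  [0, 0, 0],
  [0, 0, 0],
  [0, 0, 0],
], gripper=[0, 0, 0, 0, 0, 0, 0, 0], twist=[-7, -7, -7, -7, -7, -5, -2, 0])

```text
clock: 18.15
position: [0.6351, -0.1643, 0.0852]
tool_rot: [3.141, -0.0, 2.638]
force: [5.6, -0.4, -10.5]
grip_width: 0.0126
finger_force: 58.8
```

Emit:
move_arm([
  [0, 0, 0.4],
  [0, 0, 0.4],
  [0, 0, 0.4],
  [0, 0, 0.4],
  [0, 0, 0.4],
  [0, 0, 0],
  [0, 0, 0],
], gripper=[0, 0, 0, 0, 0, 0, 0], twist=[0, 0, 0, 0, 0, 0, 0])

```text
clock: 18.85
position: [0.6352, -0.1643, 0.0653]
tool_rot: [-3.142, 0.0, 2.636]
force: [6.1, -0.8, -6.9]
grip_width: 0.0128
finger_force: 59.3
```

The pull is 7 N down, close to home and not resting on the rim. I'll release and retreat.

Emit:
move_arm([
  [0, 0, 0],
  [0, 0, 0],
  [0, 0, 0],
  [0, 0, 0],
  [0, 0, -2],
  [0, 0, -4],
  [0, 0, -4],
  [0, 0, -4],
], gripper=[0.45, 0.45, 0.45, 0.45, 0.45, 0.45, 0.45, 0.45], twist=[0, 0, 0, 0, 0, 0, 0, 0])

```text
clock: 19.65
position: [0.6348, -0.1641, 0.2073]
tool_rot: [3.142, -0.0, 2.637]
force: [-0.1, 0.3, 0.2]
grip_width: 0.0384
finger_force: 0.0
```

Emit:
move_arm([
  [0, -4, -1],
  [0, -4, 0],
  [0, -4, 0],
  [0, -4, 0],
  [0, 0, 0],
  [0, 0, 0],
], gripper=[0.45, 0.45, 0.45, 0.45, 0.45, 0.45], twist=[0, 0, 0, 0, 0, 0])

```text
clock: 20.25
position: [0.5573, -0.3049, 0.2157]
tool_rot: [3.142, -0.0, 2.635]
force: [-0.4, 0.9, -0.4]
grip_width: 0.0384
finger_force: 0.0
```

Run:
```python
from h import *
from workcell import viewer,monitor
import cv2
s=monitor.observe();print(s["clock"],s["position"],s["force"])
D=pickle.load(open("f0.pkl","rb"));O=[]
for n,(u0,v0,u1,v1) in(("scene",(190,142,225,168)),("side",(258,155,286,180))):
    E=viewer.grab_frame(n)
    for F in(D[n],E):
        m=F["img"].astype(int); k=(m[:,:,0]>1.8*m[:,:,1])&(m[:,:,0]>70)&(m[:,:,1]<70); q=np.zeros_like(k);q[v0:v1,u0:u1]=k[v0:v1,u0:u1]
        v,u=np.nonzero(q); print(n,len(u),u.mean().round(2),v.mean().round(2),u.min(),u.max(),v.min(),v.max())
    c=(slice(100,220),slice(180,340)) if n=="scene" else (slice(150,250),slice(245,378))
    O.append(cv2.resize(E["img"][c][:,:,::-1],(400,300),interpolation=cv2.INTER_CUBIC))
cv2.imwrite("pics/t2.png",np.hstack(O))
print("1 mm up shifts (px)",[np.array(proj(D[n],(.6365,-.1613,.123)))-proj(D[n],(.6365,-.1613,.122)) for n in D if n!="wrist"])
```

```text
20.25 [ 0.55725149 -0.30486317  0.2157386 ] [-0.43435751  0.89075176 -0.36393655]
scene 164 205.17 153.31 195 216 148 160
scene 221 205.0 153.57 194 216 147 160
side 127 273.09 168.3 266 280 163 174
side 127 273.02 168.28 266 280 163 174
1 mm up shifts (px) [array([-0.06905666, -0.26871181]), array([-0.00405276, -0.29991221])]
```

View pics/t2.png

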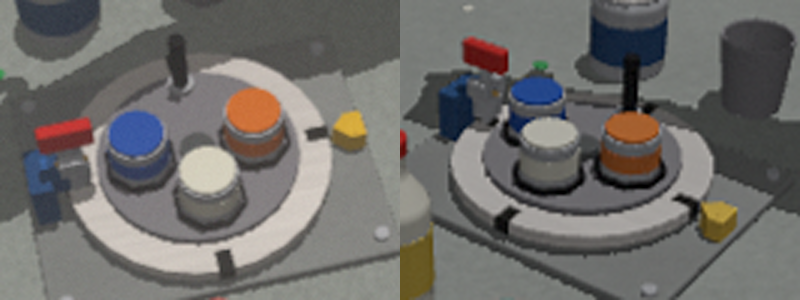

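The handle is back at its starting pixels in both views (within 0.1 px in the side view, under 1 mm), lying radially. All the tins stand, orange is at the pointer, and the gripper is clear.

```bash
python3 -c "
from workcell import bot
print(bot.job_done())"
```

```text
the job is handed in; nothing more can be done
None
```

I handed the job in at about 20 s of the 64 s allowed: the orange tin is at the yellow pointer, the plunger looks twisted back and fully home, all three tins are standing, and nothing is held; no verdict came back.

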